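# Unstack the unpainted craft pieces onto their wooden stands

### The job

Take the stack of unpainted craft pieces apart from the top down and set each piece gently, without dropping it, flat in the middle of the wooden stand that has its own shape: narrow bar, square, hexagon and oblong. Line the narrow, square and oblong pieces up with the edges of their stands (how the hexagon is turned does not matter), and leave the brush cup and the paint jar where they stand.

Things in the scene. Friction and masses are not known exactly. Their poses are not given: they have to be found in the camera images.
- oblong_mid (a point): Bottom of the stack: the largest piece, a bare white plaster casting, an oblong tray block 62 x 160 mm, 28 mm high, about 0.3 kg, solid, standing on the table. The point is its centre, half-way up (14 mm above its underside). Its y axis runs along its length, x across its 62 mm width, z up. On its flat top stand the square and the hexagonal piece, one near each end (about 44 mm either side of the centre along y, either way round), not fastened.
- narrow_mid (a point): Top of the stack: a narrow bare white plaster bar (incense holder) 26 x 130 mm, 26 mm high, about 0.11 kg, lying loose like a bridge over the square and the hexagonal piece, nearly parallel to the oblong one; its underside is 64 mm above the table at the start. The point is its centre, half-way up (13 mm above its underside). y axis along its length, x across its 26 mm width, z up. A grey groove line runs along its top.
- square_mid (a point): Square bare terracotta (reddish-brown clay) tealight holder 44 x 44 mm, 36 mm high, about 0.1 kg, a grey round mark on its top (flush, only a look), under one end of the narrow bar and on the oblong piece. The point is its centre, half-way up (18 mm above its underside). x and y axes are perpendicular to its sides (at the start its x axis is within 6 degrees of the oblong piece's x), z up.
- hexagon_mid (a point): Hexagonal bare terracotta (reddish-brown clay) tealight holder, 44 mm across flats (51 mm across corners), 36 mm high, about 0.09 kg, a grey round mark on its top (flush, only a look), under the other end of the narrow bar and on the oblong piece. The point is its centre, half-way up (18 mm above its underside). One pair of flats is perpendicular to its x axis (within 6 degrees of the oblong piece's x at the start), z up.
- stand_oblong: Largest flat wooden stand, for the oblong piece: 84 x 182 mm, 8 mm thick. Fixed to the table. Origin: centre of its underside, on the table (z = 0); its top is 8 mm above that. y axis along its length, z up.
- stand_narrow: Narrow flat wooden stand, for the narrow bar: 48 x 152 mm, 8 mm thick. Fixed to the table. Origin: centre of its underside, on the table (z = 0); its top is 8 mm above that. y axis along its length, z up.
- stand_square: Square flat wooden stand, for the square piece: 66 x 66 mm, 8 mm thick. Fixed to the table. Origin: centre of its underside, on the table (z = 0); its top is 8 mm above that. x and y axes perpendicular to its sides, z up.
- stand_hexagon: Hexagonal flat wooden stand, for the hexagonal piece: 66 mm across flats, 8 mm thick. Fixed to the table. Origin: centre of its underside, on the table (z = 0); its top is 8 mm above that. One pair of flats is perpendicular to its x axis.
- brush_cup: Bystander, leave alone: white cup of paint brushes, 68 mm across, brushes reaching 147 mm above the table. Origin: centre of its underside.
- paint_jar: Bystander, leave alone: blue paint jar with a white lid, 60 mm across, 75 mm high. Origin: centre of its underside.
Mind the look-alikes: they are no part of the job. Of the things shaped like the part that bears narrow_mid, the white one is meant. What is shaped like the part that bears hexagon_mid but black is not meant.

How it is judged:
By the outcome, as a careful person would: the job done as asked, in the order asked, and still so for the second after the job is handed in, with the robot touching nothing.
It also fails if it takes over 122 s, if anything falls off the work surface, if the arm or the gripper's body presses on something with over 40 N, if the wrist force passes 120 N, or if a joint passes its speed limit or range.

### The arm

A 6-joint arm with a two-finger parallel gripper is mounted at the origin on the work surface. World frame = base frame: x ahead of the robot, y to its left, z up, the work surface at z = 0. Lengths are in m, angles in rad, forces in N, time in s.
With the tool pointing down it reaches from about 0.425 to 0.95 m from the base axis. Payload 3.5 kg.
Tool frame: the origin (TCP) lies midway between the tips of the shut fingers; the grasp point (between the pads) lies 19 mm behind it; z points along the fingers, y is the line along which they close (so a half turn about z gives the same grasp; the last joint's range is limited). The gripper opens to 85 mm and grips with 20 to 120 N. Pads are 22 mm wide; open, the fingers measure 114 mm over their backs; the gripper's body (76 mm by 85 mm) begins 54 mm behind the grasp point. The pads swing forward as they close: fully open they stand 13 mm farther back than shut.
Start: joints at [-1.479, 0.286, 1.577, -0, 1.279, -0.15], TCP at [0.162, -0.655, 0.231] pointing down, gripper open.
Joint ranges: [-2.77, 2.77], [-0.9, 2.22], [0.21, 2.48], [-1.53, 4.67], [0.24, 2.81], [-2.84, 2.84]. Speed limits (rad/s): [2.79, 2.79, 3.14, 3.14, 3.14, 3.14].

### API

Orientations are given as a unit quaternion [x, y, z, w].
In Python, from plant import get_state, read_camera, ctrl gives the robot as it stands.
- The arm moves only by the shell command python3 -m crank 'ROWS' [FORCE]. ROWS is JSON, a list of rows, each a list of 3 entries, a list of its own where there are three numbers: the shift along the tool's x, y, z in mm, then the turn about the tool's z in degrees, then the closure in counts, from 0 (fully open) to 255 (shut). In form: [[[tx, ty, tz], yaw, claw], ...]. A call has 1 to 10 rows; each row is the pose to reach, as a shift and turn from the pose commanded when the call began, along the tool's axes at that moment; what a row does not reach only later rows make up. A row lasts 1/10 s, in which the tool goes at most 50 mm and 8.59 degrees, less where a joint would pass 70% of its speed; a pose out of reach is approached as far as the arm can. A call with a gripper value outside its range is refused whole. The fingers move at their own pace and stop on an object; FORCE is the grip in N (left out, the last holds). Time passes only in rows, so rows that repeat a pose let the fingers close. It gives the time, the measured TCP pose, the force, the opening and the grip force at its end, in the units of the state.
- get_state(): the state, without advancing time (a new reading comes with each control period).
- read_camera(name): name is "scene" or "top"; returns a dict with "frame" (480x640x3 uint8, blue, green, red), "range_z" (480x640 float32, m along the optical axis (not along the pixel's ray), 0 where there is no reading), "vfov" (degrees; the focal length in pixels is half the picture's height over the tangent of half this angle, whatever the lens; pixels are square), "cx", "cy" (the principal point, pixels), "origin" and "orientation" of the camera in the world. Camera axes: x right, y down, z forward; pixel columns grow to the right and rows downward; lengths in m; the calibration is good to about 2 mm. A picture is of the moment at which its call begins.
- ctrl.sign_off(): hands the job in; it is judged then, once.
The state is a dict: "time": time; "qpos": joint angles; "dq": joint speeds; "joint_efforts": joint torques, N m; "eef_pos": TCP position; "tcp_rot": TCP orientation; "contact_force": force on the tool from outside, world axes, zero at the start; "wrist_torque": the same for the moment, N m; "opening": opening from 0.0 (shut) to 1.0 (fully open); "finger_force": force on a finger pad.
Only numpy, scipy, OpenCV 4.12 (cv2) and the standard library are available. Lean on these libraries where they do the work, as an engineer would, in place of code of your own. Each camera call takes 0.05 s, during which the arm holds its last target. There are 200 camera calls.

## Working session

There is one attempt and no reset: what is moved stays moved. The work goes in short steps, Python scripts to look and compute and a shell command to move; the robot and the scene stay as the last step left them, time stands still between calls to the robot, and variables do not carry over. Pictures are saved under pics/ and viewed, at most 14 in all, crops included, and the job is handed in when it is done.

```bash
mkdir -p pics; ls
cat > h.py <<'E'
import numpy as np, cv2
from scipy.spatial.transform import Rotation as R
from plant import get_state, read_camera, ctrl
def cam(n,save=None):
    c=read_camera(n)
    if save: cv2.imwrite('pics/'+save,c['frame'])
    z=c['range_z'];f=240/np.tan(np.radians(c['vfov'])/2)
    v,u=np.mgrid[:480,:640]
    p=np.stack([(u-c['cx'])/f*z,(v-c['cy'])/f*z,z],-1)
    P=p@R.from_quat(c['orientation']).as_matrix().T+np.array(c['origin'])
    P[z==0]=np.nan
    return c,P
E
python3 - <<'E'
from h import *
for n in('scene','top'):
    c,P=cam(n,n+'0.png');print(n,c['vfov'],c['cx'],c['cy'],c['origin'],c['orientation']);np.save(n+'P.npy',P)
s=get_state();print(s)
E
```

```text
pics
scene 44.806728739035194 322.96290472192067 245.47063069652572 [1.40432764 0.11103203 0.77635288] [ 0.59572739  0.66874244 -0.32951988 -0.29884624]
top 50.696551283129935 322.4779604766066 240.66103948218094 [ 0.38688481 -0.02498945  1.10113564] [-0.69932797  0.71248929 -0.02986566  0.04906563]
{'time': 0.1, 'qpos': array([-1.47899251e+00,  2.87129645e-01,  1.57802463e+00, -2.92664925e-05,
        1.27861481e+00, -1.49988163e-01]), 'dq': array([ 0.00119968, -0.00198092, -0.00244708, -0.00014472, -0.00099003,
        0.00035308]), 'joint_efforts': array([ 5.49028409e-04, -4.07297766e+01, -2.93696612e+01, -1.79453082e-04,
        3.43712010e-03,  1.30405024e-05]), 'eef_pos': array([ 0.16159833, -0.65475733,  0.23005369]), 'tcp_rot': array([ 9.92699878e-01,  1.20605833e-01,  1.76515332e-05, -1.08816177e-03]), 'contact_force': array([ 0.14214874, -0.12533799, -0.15218586]), 'wrist_torque': array([-0.02359911,  0.00693864,  0.02134909]), 'finger_force': 0.0, 'opening': 0.9970144543169942}
```

View pics/top0.png

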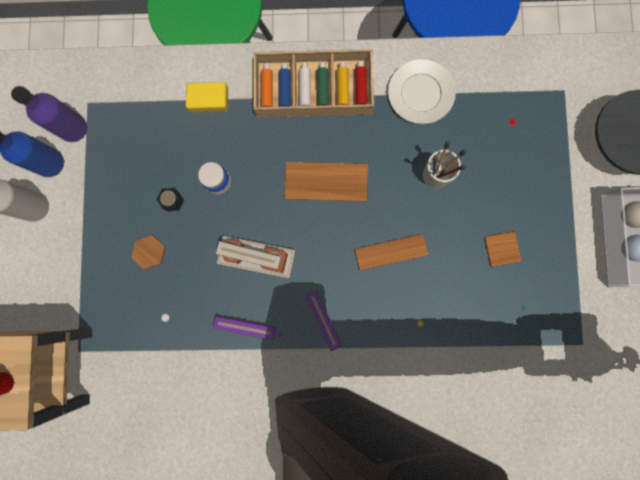

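View pics/scene0.png

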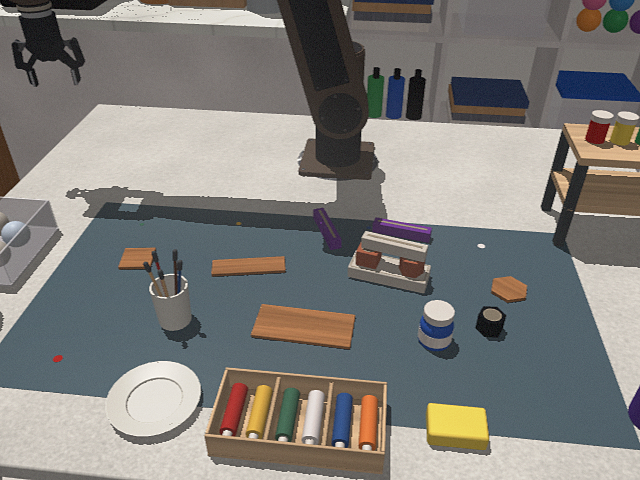

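Top view candidates:
- **Narrow bar:** white bar on the stack (252,254). The purple bars at (244,326) and (323,320) are look-alikes.
- **Hexagon:** terracotta piece under the bar, on the stack. The black hexagon at (170,199) is a look-alike, and the hexagon stand is at (148,252).
- **Stands:** oblong (326,182), narrow (391,251), square (503,249).
- **Bystanders:** jar (213,178) and cup (441,167).

I choose the white bar on the stack and will check it in a crop.

```bash
cat >> h.py <<'E'
def rect(pts):
    pts=pts[~np.isnan(pts).any(1)]
    (c,(w,h),a)=cv2.minAreaRect((pts[:,:2]*1000).astype(np.float32))
    if w>h: w,h,a=h,w,a+90   # a: direction of short side (x axis)
    a=(a+90)%180-90
    return np.round(c,1),round(w,1),round(h,1),round(a,1),np.round(np.median(pts[:,2])*1000,1)
def blob(img,P,u,v,lo,hi,win=60,sat=None):
    # connected component at pixel with z range (m)
    m=((P[...,2]>lo)&(P[...,2]<hi)).astype(np.uint8)
    if sat is not None: m&=sat(cv2.cvtColor(img,cv2.COLOR_BGR2HSV)).astype(np.uint8)
    n,l=cv2.connectedComponents(m)
    return l==l[v,u] if l[v,u] else np.zeros_like(m,bool)
E
python3 - <<'E'
from h import *
P=np.load('topP.npy');img=cv2.imread('pics/top0.png');hsv=cv2.cvtColor(img,cv2.COLOR_BGR2HSV)
print('table z',np.nanmedian(P[280:300,100:200,2]),np.nanstd(P[280:300,100:200,2]), hsv[182,326],hsv[251,391],hsv[300,150])
wood=lambda h:(h[...,0]<25)&(h[...,1]>90)&(h[...,2]>60)
for n,u,v in(('obl',326,182),('nar',391,251),('sq',503,249),('hex',148,252)):
    b=blob(img,P,u,v,0.0-0.01,.02,sat=wood);print(n,b.sum(),rect(P[b]), P[b][:,:2].mean(0))
b=blob(img,P,250,254,.075,.11);print('bar',b.sum(),rect(P[b]))
b=blob(img,P,250,254,.018,.11);print('stack',b.sum(),rect(P[b]))
for n,u,v,lo in(('jar',213,178,.05),('cup',438,180,.03),('blackhex',168,198,.015),('pur1',244,326,.01),('pur2',323,320,.01)):
    b=blob(img,P,u,v,lo,.2);print(n,b.sum(),rect(P[b]))
c=np.hstack([cv2.resize(img[220:290,200:310],None,fx=4,fy=4,interpolation=2),cv2.resize(cv2.imread('pics/scene0.png')[215:300,340:440],(330,280),interpolation=2)])
cv2.imwrite('pics/crop0.png',c)
E
```

```text
table z -5.311882970460147e-05 0.0020855503805784076 [ 13 159 151] [ 14 159 160] [101  50 101]
obl 3071 (array([642.3,  -5.5]), 84.4, 182.0, -3.0, np.float64(7.2)) [ 0.64173507 -0.00606689]
nar 1529 (array([ 483.3, -143.9]), 47.5, 151.4, 11.8, np.float64(7.3)) [ 0.48315214 -0.1438531 ]
sq 943 (array([ 485.1, -383.2]), 65.5, 67.1, 8.6, np.float64(7.4)) [ 0.48497665 -0.38260661]
hex 794 (array([493.6, 386.8]), 66.2, 73.7, 17.3, np.float64(7.2)) [0.4931975  0.38670982]
bar 839 (array([475.6, 152.3]), 26.3, 129.7, -15.1, np.float64(89.2))
stack 2181 (array([477.1, 147.4]), 61.8, 160.5, -12.4, np.float64(62.2))
jar 560 (array([646.6, 232.6]), 51.7, 52.2, -45.0, np.float64(73.8))
cup 902 (array([ 650.6, -247.8]), 65.5, 66.0, -8.5, np.float64(79.7))
blackhex 426 (array([606.1, 335.2]), 44.2, 49.5, -57.2, np.float64(34.8))
pur1 804 (array([327.1, 172.7]), 26.3, 130.0, -11.7, np.float64(25.3))
pur2 781 (array([340.3,   4.7]), 26.1, 129.7, -66.0, np.float64(25.4))
```

View pics/crop0.png

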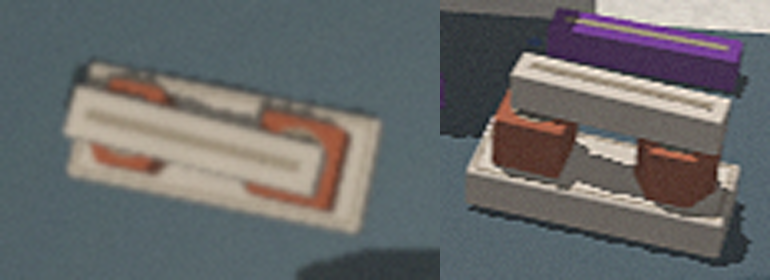

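The crop shows the white bar lying on two terracotta pieces on the white tray. The hexagon is at the image-left (+y) end and the square at the right (-y) end, so the choice is confirmed. Next I plan the approach.

```bash
cat >> h.py <<'E'
def plan(*wps):
    # waypoints (x,y,z mm, a = world angle of closing line deg); prints shift in tool axes + yaw
    s=get_state();M=R.from_quat(s['tcp_rot']).as_matrix();p=np.array(s['eef_pos'])*1000
    ay=np.degrees(np.arctan2(M[1,1],M[0,1]))
    print('t',round(s['time'],2),'tcp',p.round(1),'a',round(ay,2),'F',np.round(s['contact_force'],1),'open',round(s['opening'],3),'grip',np.round(s['finger_force'],1))
    for w in wps:
        d=(np.array(w[:3])-p)@M; y=-(w[3]-ay); y=(y+90)%180-90
        print(w,'->',d.round(1),round(y,1))
E
python3 -c "
from h import *
plan((480,-300,230,-60),(475.6,152.3,150,-15.1))"
```

```text
t 0.1 tcp [ 161.6 -654.8  230.1] a -76.15 F [ 0.1 -0.1 -0.2] open 0.997 grip 0.0
(480, -300, 230, -60) -> [ 394.1 -268.2    0.7] -16.1
(475.6, 152.3, 150, -15.1) -> [ 498.1 -708.2   81.7] -61.0
```

```bash
python3 -m crank '[[[394,-268,0],-16,0],[[394,-268,0],-16,0],[[394,-268,0],-16,0],[[394,-268,0],-16,0],[[394,-268,0],-16,0],[[394,-268,0],-16,0],[[394,-268,0],-16,0],[[394,-268,0],-16,0],[[394,-268,0],-16,0],[[394,-268,0],-16,0]]' 30
python3 -c "
from h import *
plan((480,0,200,-15.1),(475.6,152.3,150,-15.1))"
```

```text
time: 1.1
eef_pos: [0.4816, -0.2976, 0.2309]
tcp_rot: [0.966, 0.259, 0.0, -0.001]
contact_force: [-1.1, -1.1, 0.4]
opening: 1.003
finger_force: 0.0
t 1.1 tcp [ 481.6 -297.6  230.9] a -59.98 F [-1.1 -1.1  0.4] open 1.003 grip 0.0
(480, 0, 200, -15.1) -> [ 147.4 -258.4   31.3] -44.9
(475.6, 152.3, 150, -15.1) -> [ 219.8 -392.4   81.5] -44.9
```

```bash
python3 -m crank '[[[220,-392,81],-45,0],[[220,-392,81],-45,0],[[220,-392,81],-45,0],[[220,-392,81],-45,0],[[220,-392,81],-45,0],[[220,-392,81],-45,0],[[220,-392,81],-45,0],[[220,-392,81],-45,0],[[220,-392,81],-45,0],[[220,-392,81],-45,0]]'
python3 -c "
from h import *
plan((475.6,152.3,61,-15.1))
cam('scene','s1.png')"
```

```text
time: 2.1
eef_pos: [0.4737, 0.1528, 0.1487]
tcp_rot: [0.792, 0.61, -0.001, -0.001]
contact_force: [-0.2, -0.6, -0.2]
opening: 1.001
finger_force: 0.0
t 2.1 tcp [473.7 152.8 148.7] a -14.82 F [-0.2 -0.6 -0.2] open 1.001 grip 0.0
(475.6, 152.3, 61, -15.1) -> [-0.   2.3 87.7] 0.3
```

View pics/s1.png

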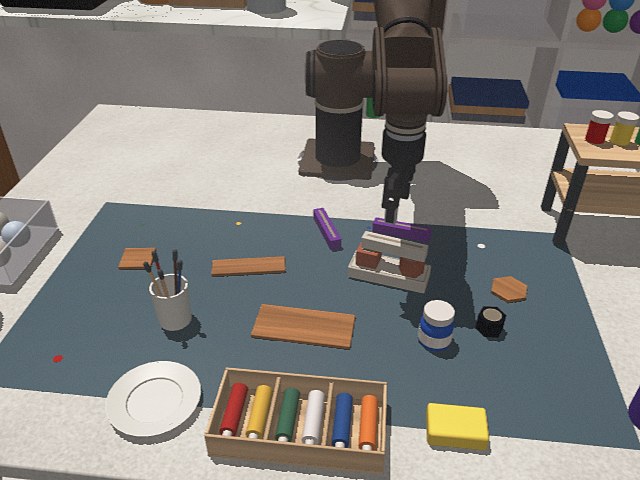

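The gripper is over the stack at about (395,205) with its fingers across the bar. Descending.

```bash
python3 -m crank '[[[0,0,30],0,0],[[0,0,60],0,0],[[0,0,75],0,0],[[0,0,88],0,0],[[0,0,88],0,0],[[0,0,88],0,0]]'
python3 -c "
from h import *
plan((475.6,152.3,61,-15.1))"
```

```text
time: 2.75
eef_pos: [0.4763, 0.1482, 0.0628]
tcp_rot: [0.794, 0.607, 0.0, 0.0]
contact_force: [0.6, 0.6, -0.4]
opening: 1.004
finger_force: 0.0
t 2.75 tcp [476.3 148.2  62.8] a -15.2 F [ 0.6  0.6 -0.4] open 1.004 grip 0.0
(475.6, 152.3, 61, -15.1) -> [ 3.8 -1.8  1.8] -0.1
```

```bash
python3 -m crank '[[[0,-1.8,1],0,0],[[0,-1.8,1],0,0],[[0,-1.8,1],0,120],[[0,-1.8,1],0,255],[[0,-1.8,1],0,255],[[0,-1.8,1],0,255],[[0,-1.8,1],0,255],[[0,-1.8,1],0,255],[[0,-1.8,1],0,255]]' 30
python3 -c "
from h import *
plan()"
```

```text
time: 3.65
eef_pos: [0.4742, 0.1492, 0.0615]
tcp_rot: [0.794, 0.608, 0.0, 0.0]
contact_force: [0.0, 0.5, 1.1]
opening: 0.298
finger_force: 31.0
t 3.65 tcp [474.2 149.2  61.5] a -15.14 F [0.  0.5 1.1] open 0.298 grip 31.0
```

Gripped (0.298 × 85 ≈ 25 mm). Lift and look at the bar relative to the tool.

```bash
python3 -m crank '[[[0,0,-15],0,255],[[0,0,-50],0,255],[[0,0,-90],0,255],[[0,0,-110],0,255],[[0,0,-110],0,255],[[0,0,-110],0,255],[[0,0,-110],0,255]]'
cat >> h.py <<'E'
def above(P,zlo,zhi,x,y,r):
    return (P[...,2]>zlo)&(P[...,2]<zhi)&(np.hypot(P[...,0]-x,P[...,1]-y)<r)
E
python3 - <<'E'
from h import *
plan((483.3,-143.9,172,11.8))
s=get_state();x,y,z=s['eef_pos']
c,P=cam('top','t2.png')
b=above(P,.03,.078,.477,.147,.12);print('pieces',rect(P[b]),b.sum())
c2,P2=cam('scene')
b=above(P2,.165,.20,x,y,.09);
hsv=cv2.cvtColor(c2['frame'],cv2.COLOR_BGR2HSV);b&=(hsv[...,2]>110)
print(b.sum(),rect(P2[b]),np.nanpercentile(P2[b][:,2],[2,98]))
i=c2['frame'].copy();i[b]=(0,255,0)
t=c['frame']
cv2.imwrite('pics/c2.png',np.hstack([cv2.resize(t[200:300,190:320],(390,300)),cv2.resize(i[150:300,330:480],(300,300))]))
E
```

```text
time: 4.35
eef_pos: [0.4724, 0.149, 0.1688]
tcp_rot: [0.794, 0.608, -0.002, -0.001]
contact_force: [0.3, 0.5, -2.5]
opening: 0.296
finger_force: 30.9
t 4.35 tcp [472.4 149.  168.8] a -15.15 F [ 0.3  0.5 -2.5] open 0.296 grip 30.9
(483.3, -143.9, 172, 11.8) -> [-279.9   87.1   -3.1] -26.9
pieces (array([469.1, 111.6]), 60.0, 82.0, -12.5, np.float64(62.6)) 369
446 (array([474.4, 150.6]), 42.5, 130.0, -8.0, np.float64(191.5)) [0.17382064 0.1997812 ]
```

View pics/c2.png

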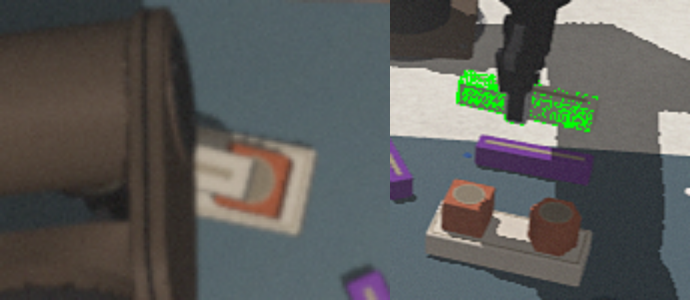

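The bar is held level. The square is on the -y end and the hexagon on the +y end of the tray. Moving to the narrow stand (allowing for the bar centre sitting about 3 mm along tool +x from the TCP).

```bash
python3 -m crank '[[[-283,87,0],-27,255],[[-283,87,0],-27,255],[[-283,87,0],-27,255],[[-283,87,0],-27,255],[[-283,87,0],-27,255],[[-283,87,0],-27,255],[[-283,87,0],-27,255],[[-283,87,0],-27,255],[[-283,87,60],-27,255],[[-283,87,110],-27,255]]'
python3 -m crank '[[[0,0,0],0,255],[[0,0,0],0,255],[[0,0,0],0,255]]'
python3 - <<'E'
from h import *
plan((483.9,-146.8,20,11.8))
E
```

```text
time: 5.45
eef_pos: [0.4854, -0.1462, 0.0715]
tcp_rot: [0.63, 0.777, 0.001, 0.002]
contact_force: [0.0, 0.0, -1.9]
opening: 0.302
finger_force: 30.9
time: 5.75
eef_pos: [0.486, -0.1469, 0.074]
tcp_rot: [0.63, 0.777, 0.001, 0.002]
contact_force: [-0.2, 0.4, -1.0]
opening: 0.299
finger_force: 30.8
t 5.75 tcp [ 486.  -146.9   74. ] a 11.92 F [-0.2  0.4 -1. ] open 0.299 grip 30.8
(483.9, -146.8, 20, 11.8) -> [ 0.6 -2.2 53.9] 0.1
```

```bash
python3 -m crank '[[[0.6,-2.2,25],0,255],[[0.6,-2.2,50],0,255],[[0.6,-2.2,54],0,255],[[0.6,-2.2,54],0,255],[[0.6,-2.2,54],0,255]]'
python3 - <<'E'
from h import *
plan((483.9,-146.8,6.5,11.8));plan()
c,P=cam('top')
b=above(P,.035,.055,.483,-.147,.09);print(b.sum(),rect(P[b]))
c,P=cam('scene','s3.png')
b=above(P,.037,.055,.483,-.147,.09)&(cv2.cvtColor(c['frame'],cv2.COLOR_BGR2HSV)[...,2]>100);print(b.sum(),rect(P[b]))
plan()
cv2.imwrite('pics/c3.png',cv2.resize(c['frame'][200:320,180:320],(700,600)))
E
```

```text
time: 6.25
eef_pos: [0.4835, -0.1474, 0.0197]
tcp_rot: [0.63, 0.776, 0.0, 0.002]
contact_force: [-0.6, -0.6, -0.3]
opening: 0.301
finger_force: 30.8
t 6.25 tcp [ 483.5 -147.4   19.7] a 11.87 F [-0.6 -0.6 -0.3] open 0.301 grip 30.8
(483.9, -146.8, 6.5, 11.8) -> [ 0.5  0.4 13.2] 0.1
t 6.25 tcp [ 483.5 -147.4   19.7] a 11.87 F [-0.6 -0.6 -0.3] open 0.301 grip 30.8
18 (array([477.1, -81. ]), 5.6, 13.2, 62.2, np.float64(46.7))
580 (array([ 486.1, -143.7]), 38.7, 129.9, 13.6, np.float64(48.5))
t 6.35 tcp [ 483.2 -147.3   19.4] a 11.86 F [-0.7 -1.  -1.7] open 0.298 grip 30.8
```

View pics/c3.png

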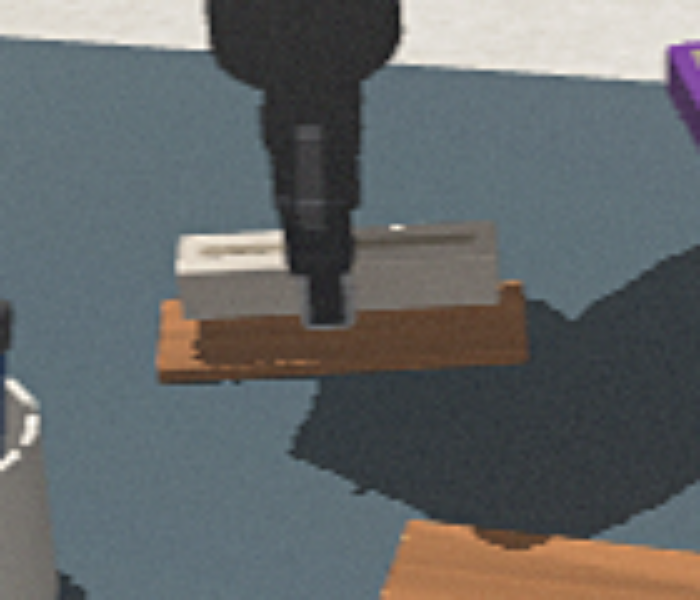

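The bar hangs about 12 mm above the narrow stand, parallel and centred (bar about (337,270), stand (340,330) in the crop). Lowering gently.

```bash
python3 -m crank '[[[0.5,0.4,5],0,255],[[0.5,0.4,9],0,255],[[0.5,0.4,11.5],0,255],[[0.5,0.4,11.5],0,255],[[0.5,0.4,11.5],0,255]]'
python3 -m crank '[[[0,0,0.5],0,255],[[0,0,1],0,255],[[0,0,1],0,255]]'
```

```text
time: 6.85
eef_pos: [0.4824, -0.1462, 0.0079]
tcp_rot: [0.63, 0.776, -0.0, -0.001]
contact_force: [-5.3, 2.6, 15.3]
opening: 0.299
finger_force: 41.3
time: 7.15
eef_pos: [0.4824, -0.1461, 0.0079]
tcp_rot: [0.63, 0.777, -0.0, -0.001]
contact_force: [-7.9, 3.7, 21.2]
opening: 0.3
finger_force: 45.2
```

```bash
python3 -m crank '[[[0,0,-1.2],0,255],[[0,0,-1.2],0,255],[[0,0,-1.2],0,255]]'
python3 - <<'E'
from h import *
c,P=cam('scene','s4.png');hsv=cv2.cvtColor(c['frame'],cv2.COLOR_BGR2HSV)
R2=R.from_euler('z',11.8,degrees=True).as_matrix()
Q=(P-np.array([.4833,-.1439,0]))@R2
m=(abs(Q[...,0])<.012)&(Q[...,2]<.05)&(hsv[...,1]<60)
for s in(-.055,-.04,.04,.055):
    k=m&(abs(Q[...,1]-s)<.008)&(Q[...,2]>.025);print(s,k.sum(),np.median(Q[k][:,2])*1000)
m=(abs(Q[...,0])<.03)&(Q[...,2]<.05)&(Q[...,2]>.013)&(hsv[...,1]<60);print(Q[m].min(0),Q[m].max(0))
cv2.imwrite('pics/c4.png',cv2.resize(c['frame'][220:300,190:310],(780,520),interpolation=2))
plan()
E
```

```text
time: 7.45
eef_pos: [0.4824, -0.1462, 0.0079]
tcp_rot: [0.63, 0.776, -0.0, -0.001]
contact_force: [-6.0, 2.3, 13.4]
opening: 0.3
finger_force: 40.4
-0.055 84 37.28695518140351
-0.04 86 37.59605750371714
0.04 81 37.83488794280876
0.055 82 37.148047953942886
[-0.02997077 -0.49112291  0.0130022 ] [0.02973274 0.6899286  0.04997361]
t 7.5 tcp [ 482.3 -146.1    7.9] a 11.88 F [-5.5  2.1 13. ] open 0.304 grip 40.4
```

View pics/c4.png

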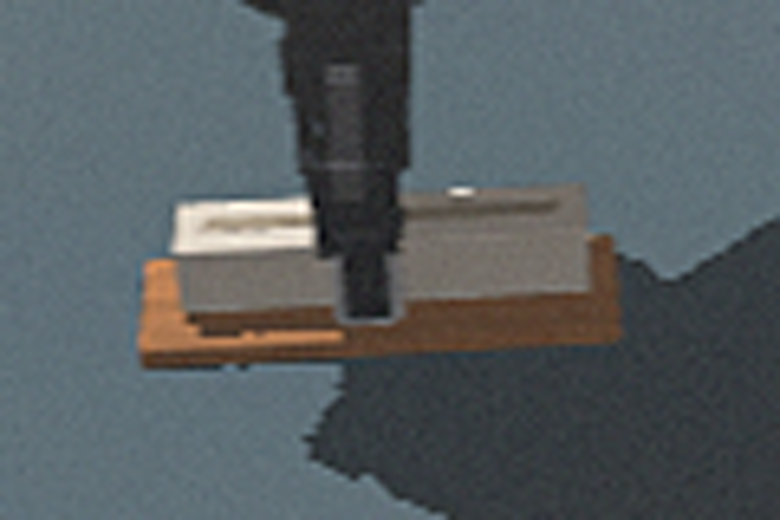

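The bar's top is at 37 mm instead of 34, so the fingertips are standing on the wood and the bar is about 3 mm clear. I gripped it too low. Rather than drop it, I'll lay it back on the bridge, where the tips fit the gap, and re-grip higher.

```bash
python3 -m crank '[[[0,0,-20],0,255],[[0,0,-60],0,255],[[0,0,-110],0,255],[[0,0,-130],0,255],[[0,0,-130],0,255],[[0,0,-130],0,255],[[0,0,-130],0,255]]' 30
python3 - <<'E'
from h import *
plan((474.4,149.2,100,-15.14))
E
```

```text
time: 8.2
eef_pos: [0.4804, -0.1452, 0.1333]
tcp_rot: [0.63, 0.776, -0.0, -0.002]
contact_force: [0.2, 0.1, -2.2]
opening: 0.299
finger_force: 30.9
t 8.2 tcp [ 480.4 -145.2  133.3] a 11.85 F [ 0.2  0.1 -2.2] open 0.299 grip 30.9
(474.4, 149.2, 100, -15.14) -> [289.3  54.7  34. ] 27.0
```

```bash
python3 -m crank '[[[289,54.7,0],27,255],[[289,54.7,0],27,255],[[289,54.7,0],27,255],[[289,54.7,0],27,255],[[289,54.7,0],27,255],[[289,54.7,0],27,255],[[289,54.7,0],27,255],[[289,54.7,20],27,255],[[289,54.7,34],27,255],[[289,54.7,34],27,255]]'
python3 -m crank '[[[0,0,0],0,255],[[0,0,0],0,255],[[0,0,0],0,255]]'
python3 - <<'E'
from h import *
plan((474.4,149.2,66,-15.14))
E
```

```text
time: 9.2
eef_pos: [0.4731, 0.1472, 0.0979]
tcp_rot: [0.794, 0.607, -0.004, -0.002]
contact_force: [-0.0, -0.2, -1.0]
opening: 0.296
finger_force: 30.9
time: 9.5
eef_pos: [0.4769, 0.1476, 0.1028]
tcp_rot: [0.794, 0.607, 0.001, 0.0]
contact_force: [-0.5, 0.0, -0.9]
opening: 0.299
finger_force: 30.9
t 9.5 tcp [476.9 147.6 102.8] a -15.2 F [-0.5  0.  -0.9] open 0.299 grip 30.9
(474.4, 149.2, 66, -15.14) -> [ 0.8 -2.9 36.8] -0.1
```

```bash
python3 -m crank '[[[0.8,-2.9,15],0,255],[[0.8,-2.9,28],0,255],[[0.8,-2.9,34],0,255],[[0.8,-2.9,37],0,255],[[0.8,-2.9,37],0,255],[[0.8,-2.9,37],0,255],[[0.8,-2.9,37],0,255]]'
python3 - <<'E'
from h import *
plan((474.4,149.2,62.5,-15.14))
E
```

```text
time: 10.2
eef_pos: [0.4741, 0.1496, 0.0656]
tcp_rot: [0.794, 0.608, 0.001, 0.0]
contact_force: [0.2, 0.8, -1.4]
opening: 0.295
finger_force: 30.9
t 10.2 tcp [474.1 149.6  65.6] a -15.15 F [ 0.2  0.8 -1.4] open 0.295 grip 30.9
(474.4, 149.2, 62.5, -15.14) -> [-0.3  0.4  3.1] -0.0
```

```bash
python3 -m crank '[[[0,0,1],0,255],[[0,0,2],0,255],[[0,0,3],0,255],[[0,0,3],0,255],[[0,0,3],0,255]]'
python3 -m crank '[[[0,0,0.5],0,255],[[0,0,0.8],0,255],[[0,0,0.8],0,255]]'
```

```text
time: 10.7
eef_pos: [0.4735, 0.1496, 0.062]
tcp_rot: [0.794, 0.608, -0.0, -0.0]
contact_force: [0.7, -0.0, -1.3]
opening: 0.298
finger_force: 30.9
time: 11.0
eef_pos: [0.4737, 0.1496, 0.0615]
tcp_rot: [0.794, 0.608, 0.0, 0.0]
contact_force: [-1.2, -0.5, 1.0]
opening: 0.301
finger_force: 31.1
```

```bash
python3 -m crank '[[[0,0,0.4],0,255],[[0,0,0.4],0,170],[[0,0,0.4],0,155],[[0,0,0.4],0,140],[[0,0,0.4],0,140],[[0,0,-5.5],0,140],[[0,0,-5.5],0,140],[[0,0,-5.5],0,140],[[0,0,-5.5],0,140]]'
python3 -m crank '[[[0,0,0],0,180],[[0,0,0],0,255],[[0,0,0],0,255],[[0,0,0],0,255],[[0,0,0],0,255]]' 30
```

```text
time: 11.9
eef_pos: [0.4736, 0.1496, 0.0668]
tcp_rot: [0.794, 0.608, 0.0, 0.0]
contact_force: [-0.6, -0.3, -0.0]
opening: 0.452
finger_force: 0.0
time: 12.4
eef_pos: [0.4737, 0.1496, 0.0668]
tcp_rot: [0.794, 0.608, 0.0, 0.0]
contact_force: [-0.1, -0.5, 0.4]
opening: 0.298
finger_force: 29.7
```

```bash
python3 -m crank '[[[0,0,-15],0,255],[[0,0,-40],0,255],[[0,0,-60],0,255],[[0,0,-60],0,255],[[0,0,-60],0,255]]'
python3 - <<'E'
from h import *
plan((483.9,-146.6,127,11.8))
E
```

```text
time: 12.9
eef_pos: [0.4732, 0.1496, 0.1262]
tcp_rot: [0.794, 0.608, -0.0, -0.0]
contact_force: [0.2, 0.9, -1.6]
opening: 0.292
finger_force: 29.8
t 12.9 tcp [473.2 149.6 126.2] a -15.15 F [ 0.2  0.9 -1.6] open 0.292 grip 29.8
(483.9, -146.6, 127, 11.8) -> [-283.1   87.7   -0.8] -26.9
```

```bash
python3 -m crank '[[[-283,87.7,0],-27,255],[[-283,87.7,0],-27,255],[[-283,87.7,0],-27,255],[[-283,87.7,0],-27,255],[[-283,87.7,0],-27,255],[[-283,87.7,0],-27,255],[[-283,87.7,0],-27,255],[[-283,87.7,40],-27,255],[[-283,87.7,90],-27,255],[[-283,87.7,100],-27,255]]'
python3 -m crank '[[[0,0,0],0,255],[[0,0,0],0,255],[[0,0,0],0,255],[[0,0,0],0,255]]'
python3 - <<'E'
from h import *
plan((483.9,-146.6,12.5,11.8))
c,P=cam('scene');hsv=cv2.cvtColor(c['frame'],cv2.COLOR_BGR2HSV)
Q=(P-np.array([.4833,-.1439,0]))@R.from_euler('z',11.8,degrees=True).as_matrix()
m=(abs(Q[...,0])<.03)&(abs(Q[...,1])<.1)&(Q[...,2]<.09)&(Q[...,2]>.025)&(hsv[...,1]<60)&(hsv[...,2]>90);print(Q[m].min(0),Q[m].max(0))
E
```

```text
time: 13.9
eef_pos: [0.4784, -0.1433, 0.0197]
tcp_rot: [0.63, 0.776, -0.001, -0.008]
contact_force: [-0.6, 1.2, -1.9]
opening: 0.296
finger_force: 30.0
time: 14.3
eef_pos: [0.486, -0.1471, 0.029]
tcp_rot: [0.63, 0.776, 0.0, 0.002]
contact_force: [-0.3, 0.1, -1.6]
opening: 0.301
finger_force: 30.1
t 14.3 tcp [ 486.  -147.1   29. ] a 11.88 F [-0.3  0.1 -1.6] open 0.301 grip 30.1
(483.9, -146.6, 12.5, 11.8) -> [ 1.  -2.  16.5] 0.1
[-0.01438643 -0.06491378  0.02721347] [0.02893153 0.06406333 0.06347623]
```

```bash
python3 -m crank '[[[0.5,-2,5],0,255],[[0.5,-2,9],0,255],[[0.5,-2,12],0,255],[[0.5,-2,14],0,255],[[0.5,-2,14],0,255],[[0.5,-2,14],0,255]]'
cat >> h.py <<'E'
def local(n,cx,cy,a,zlo,zhi,r=.1,sat=(0,60),vmin=90,rx=.05):
    c,P=cam(n);hsv=cv2.cvtColor(c['frame'],cv2.COLOR_BGR2HSV)
    Q=((P-np.array([cx,cy,0])/[1000,1000,1])@R.from_euler('z',a,degrees=True).as_matrix())*1000
    m=(abs(Q[...,0])<rx*1000)&(abs(Q[...,1])<r*1000)&(Q[...,2]<zhi)&(Q[...,2]>zlo)&(hsv[...,1]>=sat[0])&(hsv[...,1]<=sat[1])&(hsv[...,2]>vmin)
    q=Q[m]
    if len(q)<10: print(n,'few',len(q));return
    l,h=np.percentile(q,1.5,axis=0),np.percentile(q,98.5,axis=0)
    print(n,len(q),'lo',l.round(1),'hi',h.round(1),'mid',((l+h)/2).round(1),'zmed',np.median(q[:,2]).round(1),'rect',rect(q[:,:3]/1000))
E
python3 - <<'E'
from h import *
plan((483.9,-146.6,10.8,11.8))
local('scene',483.3,-143.9,11.8,33,43,rx=.03)
local('top',483.3,-143.9,11.8,33,43,rx=.03)
E
```

```text
time: 14.95
eef_pos: [0.4822, -0.1464, 0.0126]
tcp_rot: [0.63, 0.776, -0.0, -0.0]
contact_force: [0.4, -0.5, -1.0]
opening: 0.295
finger_force: 30.1
t 14.95 tcp [ 482.2 -146.4   12.6] a 11.85 F [ 0.4 -0.5 -1. ] open 0.295 grip 30.1
(483.9, -146.6, 10.8, 11.8) -> [-0.5  1.6  1.8] 0.1
scene 424 lo [-15.6 -62.1  33.4] hi [16.4 64.9 41. ] mid [ 0.4  1.4 37.2] zmed 37.5 rect (array([0.1, 0.9]), 35.6, 129.7, 0.6, np.float64(37.5))
top 10 lo [ 2.8 59.1 34.6] hi [ 9.7 66.1 39.6] mid [ 6.3 62.6 37.1] zmed 35.5 rect (array([ 6.9, 62.4]), 4.4, 9.0, 33.3, np.float64(35.5))
```

```bash
python3 -m crank '[[[-0.8,1,0.6],0,255],[[-0.8,1,1.2],0,255],[[-0.8,1,1.5],0,255],[[-0.8,1,1.5],0,255],[[-0.8,1,1.5],0,255]]'
python3 -m crank '[[[0,0,0.4],0,255],[[0,0,0.6],0,255],[[0,0,0.6],0,255]]'
```

```text
time: 15.55
eef_pos: [0.4833, -0.147, 0.0112]
tcp_rot: [0.63, 0.776, -0.0, -0.0]
contact_force: [-1.0, 0.2, -1.5]
opening: 0.297
finger_force: 30.1
time: 15.85
eef_pos: [0.4834, -0.147, 0.0108]
tcp_rot: [0.63, 0.776, -0.0, -0.0]
contact_force: [-0.9, 0.4, 0.7]
opening: 0.299
finger_force: 30.3
```

Contact at exactly the expected height. Press a touch, open slowly, and rise.

```bash
python3 -m crank '[[[0,0,0.4],0,255],[[0,0,0.4],0,172],[[0,0,0.4],0,160],[[0,0,0.4],0,140],[[0,0,0.4],0,100],[[0,0,0.2],0,60],[[0,0,-15],0,60],[[0,0,-50],0,30],[[0,0,-90],0,0],[[0,0,-110],0,0]]'
python3 - <<'E'
from h import *
plan((478,30,170,-12))
local('scene',483.3,-143.9,11.8,28,43,rx=.03)
E
```

```text
time: 16.85
eef_pos: [0.485, -0.1478, 0.1242]
tcp_rot: [0.63, 0.776, 0.001, 0.003]
contact_force: [-0.1, 0.4, 0.9]
opening: 1.001
finger_force: 0.0
t 16.85 tcp [ 485.  -147.8  124.2] a 11.86 F [-0.1  0.4  0.9] open 1.001 grip 0.0
(478, 30, 170, -12) -> [175.3  29.9 -46.3] 23.9
scene 622 lo [-14.4 -61.9  28.3] hi [14.1 63.  39. ] mid [-0.1  0.6 33.7] zmed 35.4 rect (array([-1.3,  0.1]), 32.6, 129.7, -0.2, np.float64(35.4))
```

```bash
cat > st.py <<'E'
from h import *
c,P=cam('top','t5.png');hsv=cv2.cvtColor(c['frame'],cv2.COLOR_BGR2HSV)
m=above(P,.045,.078,.477,.147,.11)
n,l,st,_=cv2.connectedComponentsWithStats(m.astype(np.uint8))
for i in range(1,n):
    if st[i,4]>60: print('top piece',st[i],rect(P[l==i]))
m=above(P,.018,.04,.477,.147,.11);print('oblong',rect(P[m]))
local('top',483.3,-143.9,11.8,28,43,rx=.03)
E
python3 st.py
```

```text
top piece [220 240  25  23 422] (array([486.1, 190. ]), 44.4, 48.7, -70.6, np.float64(63.3))
top piece [261 248  26  25 473] (array([466.9, 104.1]), 44.1, 44.5, -13.8, np.float64(63.4))
oblong (array([477.1, 147.6]), 61.8, 160.6, -12.5, np.float64(27.2))
top 21 lo [-0.8 56.8 28.4] hi [10.8 65.7 36.7] mid [ 5.  61.2 32.5] zmed 31.8 rect (array([ 4.4, 61.8]), 8.6, 12.5, 79.9, np.float64(31.8))
```

Run:
```python
from h import *
plan((466.9,104.1,110,-13.8))
```

```text
t 17.0 tcp [ 484.3 -147.5  122.1] a 11.86 F [-0.2 -0.1 -0.6] open 1.0 grip 0.0
(466.9, 104.1, 110, -13.8) -> [249.8  34.6  11.6] 25.7
```

```bash
python3 -m crank '[[[250,34.6,0],25.7,0],[[250,34.6,0],25.7,0],[[250,34.6,0],25.7,0],[[250,34.6,0],25.7,0],[[250,34.6,0],25.7,0],[[250,34.6,11],25.7,0],[[250,34.6,11],25.7,0],[[250,34.6,11],25.7,0],[[250,34.6,11],25.7,0],[[250,34.6,11],25.7,0]]'
python3 -c "
from h import *
plan((466.9,104.1,36,-13.8))"
```

```text
time: 18.0
eef_pos: [0.4662, 0.1037, 0.1096]
tcp_rot: [0.788, 0.616, -0.0, 0.0]
contact_force: [-0.6, -0.2, 1.0]
opening: 1.001
finger_force: 0.0
t 18.0 tcp [466.2 103.7 109.6] a -13.95 F [-0.6 -0.2  1. ] open 1.001 grip 0.0
(466.9, 104.1, 36, -13.8) -> [ 0.6  0.6 73.6] -0.2
```

```bash
python3 -m crank '[[[0.6,0.6,30],0,0],[[0.6,0.6,55],0,0],[[0.6,0.6,68],0,0],[[0.6,0.6,73],0,0],[[0.6,0.6,73],0,0],[[0.6,0.6,73],0,0]]'
python3 -c "
from h import *
plan((466.9,104.1,36,-13.8))"
```

```text
time: 18.6
eef_pos: [0.4676, 0.105, 0.0377]
tcp_rot: [0.787, 0.617, 0.001, 0.001]
contact_force: [0.3, -0.4, -0.7]
opening: 0.998
finger_force: 0.0
t 18.6 tcp [467.6 105.   37.7] a -13.86 F [ 0.3 -0.4 -0.7] open 0.998 grip 0.0
(466.9, 104.1, 36, -13.8) -> [-1.1 -0.5  1.7] -0.1
```

Close slowly so the piece isn't knocked.

```bash
python3 -m crank '[[[-1,-0.5,1],0,60],[[-1,-0.5,1],0,90],[[-1,-0.5,1],0,105],[[-1,-0.5,1],0,120],[[-1,-0.5,1],0,140],[[-1,-0.5,1],0,255],[[-1,-0.5,1],0,255],[[-1,-0.5,1],0,255]]' 25
python3 -c "
from h import *
plan()"
python3 -m crank '[[[0,0,-10],0,255],[[0,0,-40],0,255],[[0,0,-80],0,255],[[0,0,-90],0,255],[[0,0,-90],0,255],[[0,0,-90],0,255]]'
python3 -c "
from h import *
plan((484,-200,128,-5),(485.1,-383.2,60,8.6))"
```

```text
time: 19.4
eef_pos: [0.4663, 0.1044, 0.0361]
tcp_rot: [0.787, 0.617, 0.0, 0.0]
contact_force: [-0.7, 0.6, 4.0]
opening: 0.507
finger_force: 27.2
t 19.4 tcp [466.3 104.4  36.1] a -13.84 F [-0.7  0.6  4. ] open 0.507 grip 27.2
time: 20.0
eef_pos: [0.4648, 0.1043, 0.1243]
tcp_rot: [0.787, 0.617, -0.001, -0.001]
contact_force: [-0.6, -0.5, -1.1]
opening: 0.512
finger_force: 26.7
t 20.0 tcp [464.8 104.3 124.3] a -13.85 F [-0.6 -0.5 -1.1] open 0.512 grip 26.7
(484, -200, 128, -5) -> [-290.9   91.5   -3.7] -8.8
(485.1, -383.2, 60, 8.6) -> [-468.5  136.5   64.3] -22.4
```

```bash
python3 -m crank '[[[-468.5,136.5,0],-22.4,255],[[-468.5,136.5,0],-22.4,255],[[-468.5,136.5,0],-22.4,255],[[-468.5,136.5,0],-22.4,255],[[-468.5,136.5,0],-22.4,255],[[-468.5,136.5,0],-22.4,255],[[-468.5,136.5,0],-22.4,255],[[-468.5,136.5,0],-22.4,255],[[-468.5,136.5,0],-22.4,255],[[-468.5,136.5,0],-22.4,255]]'
python3 -m crank '[[[0,0,40],0,255],[[0,0,60],0,255],[[0,0,60],0,255],[[0,0,60],0,255]]'
python3 -c "
from h import *
plan((485.1,-383.2,22,8.6))
local('scene',485.1,-383.2,8.6,20,90,sat=(90,255),vmin=40)
local('top',485.1,-383.2,8.6,20,90,sat=(90,255),vmin=40)"
```

```text
time: 21.0
eef_pos: [0.4845, -0.3776, 0.1222]
tcp_rot: [0.653, 0.758, 0.0, -0.003]
contact_force: [0.3, -0.1, -1.5]
opening: 0.514
finger_force: 26.7
time: 21.4
eef_pos: [0.4851, -0.3756, 0.0635]
tcp_rot: [0.652, 0.758, 0.0, -0.002]
contact_force: [0.2, -0.4, -0.6]
opening: 0.509
finger_force: 26.6
t 21.4 tcp [ 485.1 -375.6   63.5] a 8.56 F [ 0.2 -0.4 -0.6] open 0.509 grip 26.6
(485.1, -383.2, 22, 8.6) -> [-7.6 -1.  41.5] -0.0
scene 207 lo [-16.3 -12.4  58.2] hi [25.7 29.7 89.3] mid [ 4.7  8.7 73.8] zmed 72.0 rect (array([11.7, 18.7]), 34.8, 59.7, 45.6, np.float64(72.0))
top 71 lo [-20.6  26.9  57.9] hi [22.8 29.7 87.8] mid [ 1.1 28.3 72.8] zmed 71.6 rect (array([ 1.9, 28. ]), 8.4, 44.4, 82.0, np.float64(71.6))
```

```bash
python3 -m crank '[[[-7.6,-1,15],0,255],[[-7.6,-1,28],0,255],[[-7.6,-1,38],0,255],[[-7.6,-1,41],0,255],[[-7.6,-1,41],0,255],[[-7.6,-1,41],0,255]]'
python3 -c "
from h import *
plan((485.1,-383.2,17.3,8.6))
local('scene',485.1,-383.2,8.6,14,60,sat=(90,255),vmin=40)
local('top',485.1,-383.2,8.6,14,60,sat=(90,255),vmin=40)"
```

```text
time: 22.1
eef_pos: [0.4865, -0.3845, 0.025]
tcp_rot: [0.652, 0.758, -0.0, 0.0]
contact_force: [-0.1, 0.8, -0.3]
opening: 0.509
finger_force: 26.7
t 22.1 tcp [ 486.5 -384.5   25. ] a 8.57 F [-0.1  0.8 -0.3] open 0.509 grip 26.7
(485.1, -383.2, 17.3, 8.6) -> [ 1.5 -1.2  7.7] -0.0
scene 285 lo [-19.6 -21.6  18.6] hi [26.9 21.  57. ] mid [ 3.6 -0.3 37.8] zmed 40.3 rect (array([ 5.8, -1.8]), 46.5, 51.7, 89.5, np.float64(40.3))
top 119 lo [-21.2   9.4  17. ] hi [22.1 21.5 55.1] mid [ 0.5 15.4 36.1] zmed 38.6 rect (array([ 3.9, 16.9]), 13.7, 50.2, 77.4, np.float64(38.6))
```

```bash
python3 -m crank '[[[1,-0.8,4],0,255],[[1,-0.8,6.5],0,255],[[1,-0.8,7.5],0,255],[[1,-0.8,7.5],0,255],[[1,-0.8,7.5],0,255]]'
python3 -m crank '[[[0,0,0.5],0,255],[[0,0,0.8],0,255],[[0,0,0.8],0,255]]'
```

```text
time: 22.7
eef_pos: [0.4852, -0.3836, 0.0171]
tcp_rot: [0.652, 0.758, 0.0, -0.0]
contact_force: [0.0, -0.1, -1.5]
opening: 0.51
finger_force: 26.7
time: 23.0
eef_pos: [0.4853, -0.3835, 0.0163]
tcp_rot: [0.652, 0.758, 0.0, -0.0]
contact_force: [-0.1, -0.3, -1.5]
opening: 0.512
finger_force: 26.7
```

```bash
python3 -m crank '[[[0,0,0.4],0,255],[[0,0,0.7],0,255],[[0,0,0.7],0,255]]'
```

```text
time: 23.3
eef_pos: [0.4853, -0.3836, 0.0161]
tcp_rot: [0.652, 0.758, -0.0, 0.0]
contact_force: [-2.3, 0.9, 2.3]
opening: 0.509
finger_force: 27.0
```

Contact. Release and rise.

```bash
python3 -m crank '[[[0,0,0.3],0,255],[[0,0,0.3],0,122],[[0,0,0.3],0,112],[[0,0,0.3],0,95],[[0,0,0.3],0,60],[[0,0,0.3],0,20],[[0,0,-10],0,0],[[0,0,-45],0,0],[[0,0,-90],0,0],[[0,0,-100],0,0]]'
python3 -c "
from h import *
plan((486.1,190,120,-10.6))
local('scene',485.1,-383.2,8.6,14,60,sat=(90,255),vmin=40)"
```

```text
time: 24.3
eef_pos: [0.488, -0.3864, 0.1229]
tcp_rot: [0.652, 0.758, -0.001, 0.006]
contact_force: [1.2, -1.1, 0.7]
opening: 0.996
finger_force: 0.0
t 24.3 tcp [ 488.  -386.4  122.9] a 8.56 F [ 1.2 -1.1  0.7] open 0.996 grip 0.0
(486.1, 190, 120, -10.6) -> [570.2  84.   -2. ] 19.2
scene 464 lo [-21.6 -21.2  14.4] hi [24.3 21.7 48.6] mid [ 1.3  0.2 31.5] zmed 36.6 rect (array([1.3, 0.4]), 45.0, 49.7, 87.4, np.float64(36.6))
```

```bash
python3 -m crank '[[[570,84,-5],19,0],[[570,84,-5],19,0],[[570,84,-5],19,0],[[570,84,-5],19,0],[[570,84,-5],19,0],[[570,84,-5],19,0],[[570,84,-5],19,0],[[570,84,-5],19,0],[[570,84,-5],19,0],[[570,84,-5],19,0]]'
python3 st.py
python3 -c "
from h import *
plan((486.1,190,110,-10.6))"
```

```text
time: 25.35
eef_pos: [0.4827, 0.1184, 0.1193]
tcp_rot: [0.769, 0.64, -0.0, -0.0]
contact_force: [0.7, -0.6, 0.4]
opening: 0.996
finger_force: 0.0
oblong (array([477.2, 147. ]), 61.7, 159.7, -12.5, np.float64(27.4))
top 747 lo [-13.8 -60.6  29.3] hi [11.3 63.7 37.2] mid [-1.3  1.5 33.3] zmed 33.4 rect (array([-1.2,  1.4]), 26.2, 128.7, -0.1, np.float64(33.4))
t 25.45 tcp [482.2 121.5 119.2] a -10.03 F [-0.1 -0.5 -1.1] open 0.998 grip 0.0
(486.1, 190, 110, -10.6) -> [68.1 -8.1  9.3] 0.6
```

```bash
python3 -m crank '[[[68,-8,9],0.6,0],[[68,-8,9],0.6,0],[[68,-8,9],0.6,0],[[68,-8,9],0.6,0],[[68,-8,9],0.6,0],[[68,-8,9],0.6,0]]'
python3 -c "
from h import *
plan((486.1,190,36.5,-10.6))"
```

```text
time: 26.05
eef_pos: [0.4883, 0.1836, 0.111]
tcp_rot: [0.772, 0.635, -0.0, 0.0]
contact_force: [0.5, -1.2, -0.1]
opening: 0.998
finger_force: 0.0
t 26.05 tcp [488.3 183.6 111. ] a -11.14 F [ 0.5 -1.2 -0.1] open 0.998 grip 0.0
(486.1, 190, 36.5, -10.6) -> [ 5.8 -3.4 74.5] -0.5
```

```bash
python3 -m crank '[[[5.8,-3.4,25],-0.5,0],[[5.8,-3.4,50],-0.5,0],[[5.8,-3.4,68],-0.5,0],[[5.8,-3.4,74],-0.5,0],[[5.8,-3.4,74],-0.5,0],[[5.8,-3.4,74],-0.5,0],[[5.8,-3.4,74],-0.5,0]]'
python3 -c "
from h import *
plan((486.1,190,36.5,-10.6))"
```

```text
time: 26.75
eef_pos: [0.4871, 0.1912, 0.0383]
tcp_rot: [0.769, 0.639, 0.001, 0.001]
contact_force: [0.1, 0.5, -0.8]
opening: 0.999
finger_force: 0.0
t 26.75 tcp [487.1 191.2  38.3] a -10.56 F [ 0.1  0.5 -0.8] open 0.999 grip 0.0
(486.1, 190, 36.5, -10.6) -> [-1.3 -0.8  1.8] 0.0
```

```bash
python3 -m crank '[[[-1.3,-0.8,1.3],0,60],[[-1.3,-0.8,1.3],0,90],[[-1.3,-0.8,1.3],0,105],[[-1.3,-0.8,1.3],0,120],[[-1.3,-0.8,1.3],0,140],[[-1.3,-0.8,1.3],0,255],[[-1.3,-0.8,1.3],0,255],[[-1.3,-0.8,1.3],0,255]]' 25
python3 -c "
from h import *
plan()"
python3 -m crank '[[[0,0,-10],0,255],[[0,0,-40],0,255],[[0,0,-80],0,255],[[0,0,-90],0,255],[[0,0,-90],0,255],[[0,0,-90],0,255]]'
python3 -c "
from h import *
plan((493.4,386.7,126,17.3),(493.4,386.7,126,-10.6))"
```

```text
time: 27.55
eef_pos: [0.4854, 0.1901, 0.0361]
tcp_rot: [0.769, 0.639, 0.0, 0.0]
contact_force: [0.6, 0.2, 4.2]
opening: 0.509
finger_force: 27.0
t 27.55 tcp [485.4 190.1  36.1] a -10.55 F [0.6 0.2 4.2] open 0.509 grip 27.0
time: 28.15
eef_pos: [0.4839, 0.1898, 0.1243]
tcp_rot: [0.769, 0.639, -0.001, -0.001]
contact_force: [0.1, -1.0, -1.3]
opening: 0.508
finger_force: 26.6
t 28.15 tcp [483.9 189.8 124.3] a -10.54 F [ 0.1 -1.  -1.3] open 0.508 grip 26.6
(493.4, 386.7, 126, 17.3) -> [195.3 -26.7  -1.8] -27.8
(493.4, 386.7, 126, -10.6) -> [195.3 -26.7  -1.8] 0.1
```

```bash
python3 -m crank '[[[195,-26.7,0],0,255],[[195,-26.7,0],0,255],[[195,-26.7,0],0,255],[[195,-26.7,0],0,255],[[195,-26.7,0],0,255],[[195,-26.7,0],0,255],[[195,-26.7,40],0,255],[[195,-26.7,65],0,255],[[195,-26.7,65],0,255],[[195,-26.7,65],0,255]]'
python3 -c "
from h import *
plan((493.4,386.7,24,-10.6))"
```

```text
time: 29.15
eef_pos: [0.4939, 0.3851, 0.0596]
tcp_rot: [0.77, 0.639, -0.001, -0.0]
contact_force: [-0.7, -0.1, -0.9]
opening: 0.509
finger_force: 26.5
t 29.15 tcp [493.9 385.1  59.6] a -10.63 F [-0.7 -0.1 -0.9] open 0.509 grip 26.5
(493.4, 386.7, 24, -10.6) -> [ 1.6 -0.7 35.6] -0.0
```

```bash
python3 -m crank '[[[1.6,-0.7,15],0,255],[[1.6,-0.7,28],0,255],[[1.6,-0.7,35],0,255],[[1.6,-0.7,36],0,255],[[1.6,-0.7,36],0,255],[[1.6,-0.7,36],0,255]]'
python3 -c "
from h import *
plan((493.4,386.7,17.3,-10.6))
local('scene',493.4,386.7,-10.6,14,60,sat=(90,255),vmin=40)
local('top',493.4,386.7,-10.6,14,60,sat=(90,255),vmin=40)"
```

```text
time: 29.75
eef_pos: [0.4944, 0.3886, 0.0252]
tcp_rot: [0.769, 0.639, 0.0, 0.0]
contact_force: [0.0, -0.1, -1.0]
opening: 0.512
finger_force: 26.6
t 29.75 tcp [494.4 388.6  25.2] a -10.54 F [ 0.  -0.1 -1. ] open 0.512 grip 26.6
(493.4, 386.7, 17.3, -10.6) -> [-2.  -0.6  7.9] 0.1
scene 273 lo [-14.  -22.7  18.3] hi [24.6 26.2 56.8] mid [ 5.3  1.7 37.6] zmed 39.2 rect (array([ 6.9, -0.9]), 43.3, 46.3, -23.9, np.float64(39.2))
top 221 lo [-20.4 -22.4  17.1] hi [22.6 -1.9 55.3] mid [  1.1 -12.2  36.2] zmed 47.6 rect (array([ -0. , -11.8]), 24.5, 59.1, -83.6, np.float64(47.6))
```

```bash
python3 -m crank '[[[-1.8,-0.6,4],0,255],[[-1.8,-0.6,6.5],0,255],[[-1.8,-0.6,7.7],0,255],[[-1.8,-0.6,7.7],0,255],[[-1.8,-0.6,7.7],0,255]]'
python3 -m crank '[[[0,0,0.5],0,255],[[0,0,1],0,255],[[0,0,1.2],0,255],[[0,0,1.2],0,255]]'
```

```text
time: 30.35
eef_pos: [0.4931, 0.3866, 0.0169]
tcp_rot: [0.769, 0.639, -0.0, -0.0]
contact_force: [-0.8, 0.1, -0.7]
opening: 0.51
finger_force: 26.6
time: 30.75
eef_pos: [0.4932, 0.3867, 0.0161]
tcp_rot: [0.769, 0.639, 0.0, 0.0]
contact_force: [-0.5, -0.9, 2.0]
opening: 0.51
finger_force: 26.8
```

```bash
python3 -m crank '[[[0,0,0.3],0,255],[[0,0,0.3],0,122],[[0,0,0.3],0,112],[[0,0,0.3],0,95],[[0,0,0.3],0,60],[[0,0,0.3],0,20],[[0,0,-10],0,0],[[0,0,-45],0,0],[[0,0,-90],0,0],[[0,0,-100],0,0]]'
python3 st.py
python3 -c "
from h import *
plan((477.2,147.3,120,-12.5))
local('scene',493.4,386.7,-10.6,14,60,sat=(90,255),vmin=40)
local('top',485.1,-383.2,8.6,38,50,sat=(0,255),vmin=40)"
```

```text
time: 31.75
eef_pos: [0.4965, 0.3886, 0.1231]
tcp_rot: [0.769, 0.639, 0.006, 0.001]
contact_force: [0.7, -0.2, 1.1]
opening: 1.002
finger_force: 0.0
oblong (array([477.2, 147.4]), 61.9, 160.7, -12.4, np.float64(27.3))
top 740 lo [-13.8 -60.8  29. ] hi [11.3 64.  37.5] mid [-1.2  1.6 33.3] zmed 33.5 rect (array([-1.1,  1.4]), 26.2, 128.8, -0.1, np.float64(33.5))
t 31.85 tcp [495.  387.7 119.8] a -10.54 F [-0.5  0.3 -0.2] open 0.998 grip 0.0
(477.2, 147.3, 120, -12.5) -> [-239.6   26.4   -1.1] 2.0
scene 476 lo [-20.7 -24.3  14.8] hi [23.7 23.6 47.9] mid [ 1.5 -0.4 31.3] zmed 35.7 rect (array([ 1.2, -1.3]), 46.8, 50.7, 68.0, np.float64(35.7))
top 458 lo [-22.1 -21.5  39.1] hi [20.4 21.7 47.8] mid [-0.8  0.1 43.4] zmed 43.4 rect (array([-0.8,  0.1]), 43.8, 45.8, 0.3, np.float64(43.4))
```

```bash
python3 -m crank '[[[-239.6,26.4,0],2,0],[[-239.6,26.4,0],2,0],[[-239.6,26.4,0],2,0],[[-239.6,26.4,0],2,0],[[-239.6,26.4,0],2,0],[[-239.6,26.4,10],2,0],[[-239.6,26.4,40],2,0],[[-239.6,26.4,55],2,0],[[-239.6,26.4,55],2,0],[[-239.6,26.4,55],2,0]]'
python3 -c "
from h import *
plan((477.2,147.4,9,-12.5))"
```

```text
time: 32.95
eef_pos: [0.4741, 0.1466, 0.0594]
tcp_rot: [0.78, 0.626, -0.001, -0.001]
contact_force: [0.8, 0.2, 0.5]
opening: 0.997
finger_force: 0.0
t 32.95 tcp [474.1 146.6  59.4] a -12.51 F [0.8 0.2 0.5] open 0.997 grip 0.0
(477.2, 147.4, 9, -12.5) -> [ 1.5  3.  50.4] -0.0
```

```bash
python3 -m crank '[[[0.5,1,10],0,0],[[0.5,1,15],0,0],[[0.5,1,15],0,0],[[0.5,1,15],0,0]]'
python3 -c "
from h import *
plan((477.2,147.4,9,-12.5))"
```

```text
time: 33.35
eef_pos: [0.4763, 0.1466, 0.0458]
tcp_rot: [0.78, 0.626, 0.0, 0.0]
contact_force: [0.5, -0.1, 1.1]
opening: 1.0
finger_force: 0.0
t 33.35 tcp [476.3 146.6  45.8] a -12.53 F [ 0.5 -0.1  1.1] open 1.0 grip 0.0
(477.2, 147.4, 9, -12.5) -> [ 1.   0.7 36.8] -0.0
```

```bash
python3 -m crank '[[[0.8,0.7,12],0,0],[[0.8,0.7,25],0,0],[[0.8,0.7,33],0,0],[[0.8,0.7,36.5],0,0],[[0.8,0.7,36.5],0,0],[[0.8,0.7,36.5],0,0],[[0.8,0.7,36.5],0,0]]'
python3 -m crank '[[[0,0,0],0,30],[[0,0,0],0,50],[[0,0,0],0,65],[[0,0,0],0,80],[[0,0,0],0,255],[[0,0,0],0,255],[[0,0,0],0,255],[[0,0,0],0,255]]' 50
python3 -c "
from h import *
plan()"
```

```text
time: 34.05
eef_pos: [0.4776, 0.1472, 0.0097]
tcp_rot: [0.78, 0.626, 0.0, 0.0]
contact_force: [0.1, -0.3, -0.5]
opening: 1.002
finger_force: 0.0
time: 34.85
eef_pos: [0.4777, 0.1472, 0.0099]
tcp_rot: [0.78, 0.626, 0.0, 0.0]
contact_force: [0.2, -0.6, 5.2]
opening: 0.712
finger_force: 56.8
t 34.85 tcp [477.7 147.2   9.9] a -12.54 F [ 0.2 -0.6  5.2] open 0.712 grip 56.8
```

```bash
python3 -m crank '[[[0,0,-10],0,255],[[0,0,-40],0,255],[[0,0,-70],0,255],[[0,0,-70],0,255],[[0,0,-70],0,255],[[0,0,-70],0,255]]'
python3 -c "
from h import *
plan((642.2,-5.7,60,-3.0))"
```

```text
time: 35.45
eef_pos: [0.4754, 0.1469, 0.0773]
tcp_rot: [0.78, 0.626, -0.002, -0.001]
contact_force: [0.2, 0.8, -2.1]
opening: 0.709
finger_force: 55.9
t 35.45 tcp [475.4 146.9  77.3] a -12.55 F [ 0.2  0.8 -2.1] open 0.709 grip 55.9
(642.2, -5.7, 60, -3.0) -> [-112.7  196.1   16.7] -9.5
```

```bash
python3 -m crank '[[[-112.7,196.1,0],-9.5,255],[[-112.7,196.1,0],-9.5,255],[[-112.7,196.1,0],-9.5,255],[[-112.7,196.1,0],-9.5,255],[[-112.7,196.1,0],-9.5,255],[[-112.7,196.1,0],-9.5,255],[[-112.7,196.1,20],-9.5,255],[[-112.7,196.1,37],-9.5,255],[[-112.7,196.1,37],-9.5,255],[[-112.7,196.1,37],-9.5,255]]'
python3 -c "
from h import *
plan((642.2,-5.7,26,-3.0))
local('scene',642.3,-5.6,-3,45,68)
local('top',642.3,-5.6,-3,45,68)"
```

```text
time: 36.45
eef_pos: [0.6424, -0.0046, 0.0405]
tcp_rot: [0.725, 0.688, -0.001, -0.002]
contact_force: [0.4, -0.1, -2.4]
opening: 0.708
finger_force: 55.9
t 36.45 tcp [642.4  -4.6  40.5] a -3.0 F [ 0.4 -0.1 -2.4] open 0.708 grip 55.9
(642.2, -5.7, 26, -3.0) -> [-1.1 -0.1 14.5] -0.0
scene 2050 lo [-28.3 -76.4  46. ] hi [32.8 79.8 63.2] mid [ 2.2  1.7 54.6] zmed 59.8 rect (array([4., 1.]), 69.7, 159.9, 0.9, np.float64(59.8))
top 333 lo [-29.9 -77.8  48. ] hi [ 30.4 -53.   63.6] mid [  0.3 -65.4  55.8] zmed 59.0 rect (array([  0.6, -65.2]), 26.8, 61.8, 89.0, np.float64(59.0))
```

```bash
python3 -m crank '[[[-1.3,0,6],0,255],[[-1.3,0,12],0,255],[[-1.3,0,16],0,255],[[-1.3,0,18],0,255],[[-1.3,0,18],0,255],[[-1.3,0,18],0,255]]'
python3 -c "
from h import *
plan((642.2,-5.7,19,-3.0))
local('top',642.3,-5.6,-3,30,55)"
```

```text
time: 37.15
eef_pos: [0.6441, -0.0068, 0.0243]
tcp_rot: [0.726, 0.688, 0.0, 0.0]
contact_force: [0.3, 0.0, -2.8]
opening: 0.712
finger_force: 56.0
t 37.15 tcp [644.1  -6.8  24.3] a -3.05 F [ 0.3  0.  -2.8] open 0.712 grip 56.0
(642.2, -5.7, 19, -3.0) -> [ 1.  -1.9  5.3] -0.0
top 306 lo [-29.1 -79.9  35.2] hi [ 30.8 -55.4  45.1] mid [  0.9 -67.7  40.2] zmed 41.2 rect (array([  1.2, -67.2]), 25.5, 62.3, 88.5, np.float64(41.2))
```

```bash
python3 -m crank '[[[0.7,-1.4,2.5],0,255],[[0.7,-1.4,4.5],0,255],[[0.7,-1.4,5.2],0,255],[[0.7,-1.4,5.2],0,255],[[0.7,-1.4,5.2],0,255]]'
python3 -m crank '[[[0,0,0.5],0,255],[[0,0,0.9],0,255],[[0,0,0.9],0,255]]'
```

```text
time: 37.7
eef_pos: [0.6427, -0.006, 0.019]
tcp_rot: [0.726, 0.688, -0.0, -0.0]
contact_force: [-0.2, 1.1, -2.2]
opening: 0.709
finger_force: 56.0
time: 38.0
eef_pos: [0.6426, -0.006, 0.0181]
tcp_rot: [0.726, 0.688, -0.0, -0.0]
contact_force: [0.0, 0.5, -2.2]
opening: 0.713
finger_force: 56.0
```

```bash
python3 -m crank '[[[0,0,0.4],0,255],[[0,0,0.6],0,255],[[0,0,0.6],0,255]]'
```

```text
time: 38.3
eef_pos: [0.6427, -0.006, 0.0179]
tcp_rot: [0.726, 0.688, -0.0, -0.0]
contact_force: [-1.2, -0.0, 0.3]
opening: 0.708
finger_force: 56.3
```

```bash
python3 -m crank '[[[0,0,0.5],0,255],[[0,0,0.5],0,70],[[0,0,0.5],0,60],[[0,0,0.5],0,40],[[0,0,0.5],0,10],[[0,0,0.5],0,0],[[0,0,-10],0,0],[[0,0,-45],0,0],[[0,0,-90],0,0],[[0,0,-130],0,0]]'
python3 -c "
from h import *
plan((480,60,200,-3))"
```

```text
time: 39.3
eef_pos: [0.6428, -0.006, 0.1501]
tcp_rot: [0.726, 0.688, 0.0, 0.0]
contact_force: [0.0, -0.0, 0.8]
opening: 0.997
finger_force: 0.0
t 39.3 tcp [642.8  -6.  150.1] a -3.05 F [ 0.  -0.   0.8] open 0.997 grip 0.0
(480, 60, 200, -3) -> [  57.3 -166.   -50.1] -0.0
```

```bash
python3 -m crank '[[[160,-150,-50],0,0],[[160,-150,-50],0,0],[[160,-150,-50],0,0],[[160,-150,-50],0,0],[[160,-150,-50],0,0],[[160,-150,-50],0,0],[[160,-150,-50],0,0],[[160,-150,-50],0,0]]'
python3 -c "
from h import *
local('top',642.3,-5.6,-3,28,45)
local('top',483.3,-143.9,11.8,28,43,rx=.03)
local('top',485.1,-383.2,8.6,38,50,sat=(0,255),vmin=40)
local('top',493.5,386.7,17.3,38,50,sat=(0,255),vmin=40)
local('scene',493.5,386.7,17.3,38,50,sat=(0,255),vmin=40)
cam('top','t9.png');cam('scene','s9.png')
plan()"
```

```text
time: 40.1
eef_pos: [0.502, 0.161, 0.1977]
tcp_rot: [0.726, 0.688, 0.0, 0.0]
contact_force: [0.7, 0.2, -0.0]
opening: 0.999
finger_force: 0.0
top 2054 lo [-30.1 -76.9  30. ] hi [28.5 76.7 39.5] mid [-0.8 -0.1 34.7] zmed 35.1 rect (array([-0.1,  0.1]), 61.9, 158.5, 0.4, np.float64(35.1))
top 743 lo [-13.9 -60.6  29.1] hi [11.2 63.9 37.4] mid [-1.3  1.7 33.2] zmed 33.4 rect (array([-1. ,  1.1]), 26.3, 129.6, -0.1, np.float64(33.4))
top 461 lo [-22.1 -21.   38.5] hi [20.4 21.8 47.8] mid [-0.9  0.4 43.1] zmed 43.8 rect (array([-0.8,  0.1]), 43.8, 44.4, -0.4, np.float64(43.8))
top 162 lo [-14.9  -2.   39.3] hi [24.  22.  47.4] mid [ 4.5 10.  43.4] zmed 43.2 rect (array([ 6.8, 12.2]), 22.5, 43.2, 70.9, np.float64(43.2))
scene 362 lo [-21.8 -22.7  38.3] hi [23.8 21.3 48.8] mid [ 1.  -0.7 43.5] zmed 45.3 rect (array([-0.5,  0.5]), 45.1, 54.1, 31.7, np.float64(45.3))
t 40.45 tcp [501.6 161.3 197.2] a -3.1 F [-1.1 -0.9 -0. ] open 0.996 grip 0.0
```

View pics/s9.png

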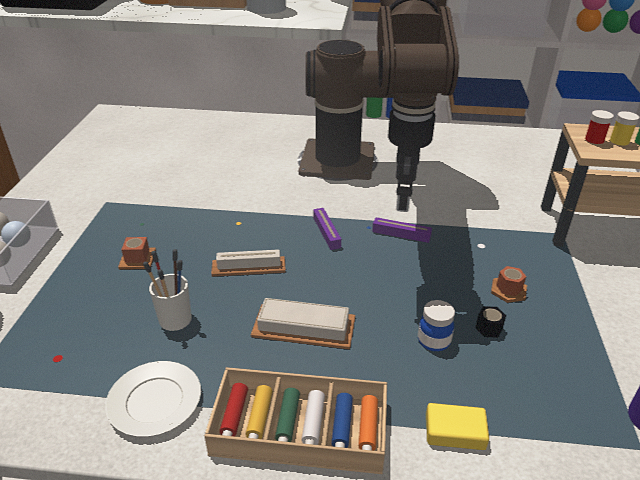

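View pics/t9.png

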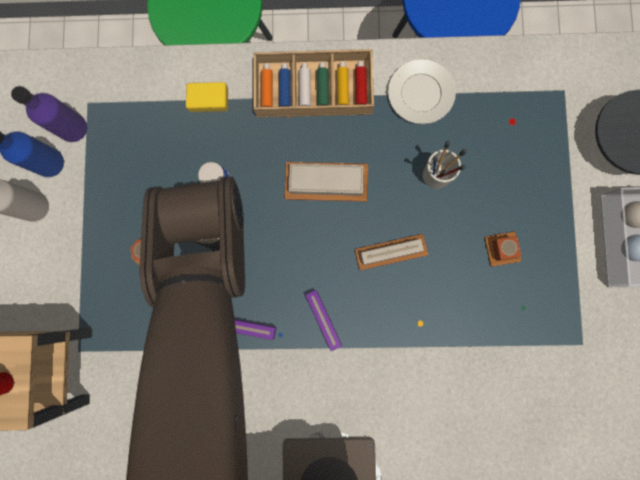

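Both views show every piece flat and centred on its own stand: square (503,247), bar (391,250) and oblong (326,180) in the top view, hexagon (510,283) in the scene view. The measured offsets of the square, bar and oblong are 1.5 mm or less, the hexagon's about 1 mm, and the cup and jar are unmoved. Handing in.

```bash
python3 -c "
from plant import ctrl
print(ctrl.sign_off())"
```

```text
the job is handed in; nothing more can be done
None
```

The job is handed in at about 40 s: all four pieces sit flat and centred on their own stands to about 1.5 mm, with the bar, square and oblong lined up with the edges and the cup and jar untouched; I gripped the bar too low the first time, so its fingertips pressed the stand (about 21 N) and I laid it back on the stack and re-gripped it higher before placing it.

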